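# Set the tube mixer's speed by clicks and start it

## Task

With light pushes of the fingertips, never pinching or forcing it, turn the tube mixer's speed selector (the long pointer bar) clockwise, click by click, until its nose clicks home at speed 5: its anticlockwise stop, marked by a dash, is speed 0 and each click is one more, marked by a dot. Only when it sits in click 5, push the round start button all the way down and let it come back up. Lift nothing, do not shove the mixer along the bench, and leave its small timer knob and all the things standing about as they are.

Things in the scene. Friction and masses are not known exactly. Their poses are not given: they have to be found in the camera images.
- mixer: tube mixer: white box 270 x 330 mm (x, y), 85 high, 4.5 kg, loose on rubber feet; slides if pushed over about 15 N. Origin: centre of its underside; front faces -x, +y its left, z up. On its flat top (its frame, mm): selector axis (-30, 75), start button (-75, -110), round timer knob (radius 16, 21 high) at (20, -120), round black mixing head (radius 34, 28 high) at (85, -30)
- selector_axis (a point): fixed point on the selector's vertical turning axis, at the height of the mixer's flat top. Speed marks: a dash (0) and seven dots (1 to 7), flat, 60 mm from the axis
- selector_nose (a point): nose of the selector's black pointer bar, 48 mm from the axis and 19.5 mm above the mixer's top. The bar is 10 mm wide, its sides stand 7.5 to 31.5 mm above the mixer's top, and it runs from 22 mm behind the axis to 48 mm ahead, over a flat disc (radius 27, top 7.5 mm high). A white line on top marks the nose half. Past the disc there is free space under the bar
- selector (a joint): selector angle, rad, growing clockwise seen from above; 0 at the anticlockwise stop (nose 105 degrees anticlockwise of the mixer's +x), 3.665 at the other. Clicks 0.5236 (30 degrees) apart: speed n is 0.5236 n, speed 5 is 2.618. Starts at speed 0 to 3. It takes 2 to 4 N sideways 40 mm from the axis; past half-way it jumps into the next click by itself and stays
- start_top (a point): centre of the top face of the start button: a black round cap, radius 13 mm, in a grey collar of radius 21 mm (12 mm high); its top stands 22 mm above the mixer's top
- start (a joint): how far the start button is pushed in, m: 0 up, 0.006 fully down (about 5 N, sprung back)
- timer_edge (a point): mark on the top edge of the small round timer knob, 16 mm from its axis; to be left alone
- vial_c (a point): centre of the capped glass vial (radius 13, 48 high) standing loose on the mixer's top at its front, between selector and start button
- adapter_c (a point): centre of the rubber ring (radius 22, 14 high) lying loose on the mixer's top at its back left
- beaker_c (a point): centre of the glass beaker (radius 35, 85 high) standing on the bench beside the mixer on its left
- jar_c (a point): centre of the amber jar (radius 32, 95 high) standing on the bench beside the mixer on its right
- reagent_c (a point): centre of the white bottle (radius 33, 150 high) on the bench, far left
- tipbox_c (a point): centre of the grey tip box (120 x 85 x 55) on the bench, far right
- pipette_c (a point): middle of the pipette (250 long) lying on the bench, left

How it is judged:
On the way, in this order (a step that is already met when the one before it is completed fails the run):
1. the selector rests in click 5 (within 0.12 rad) (value of joint selector between 2.498 and 2.738 rad and value of joint start below 0.002 m), for 0.3 s.
2. the start button is pushed down (5 mm or more of its 6 mm) (value of joint start above 0.005 m), for 0.05 s.
At the end, for the whole second after the job is handed in: the selector rests in click 5 (2.618 rad, within 0.12 rad), the start button is up again (within 1.5 mm), the mixer stands level within 12 mm of where it was, and every bystander is within 20 mm of where it was (value of joint selector between 2.498 and 2.738 rad and value of joint start below 0.0015 m and distance of mixer from where it was at the start of the episode below 0.012 m and angle between mixer's own z axis and vertical below 0.03 rad and linear speed of mixer below 0.01 m/s and distance of each of vial_c, adapter_c, beaker_c, jar_c, reagent_c, tipbox_c, pipette_c from where it was at the start of the episode below 0.02 m); the robot touches nothing.
It fails at once if start button pushed in (more than 3 mm) while the selector is not in click 5 (within 0.2 rad) (value of joint start above 0.003 m and not (value of joint selector between 2.418 and 2.818 rad)).
It fails at once if selector pinched or forced: the fingers press on it with more than 20 N (contact force between selector and the fingers above 20 N).
It fails at once if mixer shoved or lifted: moved more than 12 mm (distance of mixer from where it was at the start of the episode above 0.012 m).
It fails at once if timer knob turned (its edge mark moved more than 15 mm) (distance of timer_edge from where it was at the start of the episode above 0.015 m).
It fails at once if a bystander pushed, lifted or tipped: its centre moved more than 20 mm (distance of any of vial_c, adapter_c, beaker_c, jar_c, reagent_c, tipbox_c, pipette_c from where it was at the start of the episode above 0.02 m).
It also fails if it takes over 58 s, if anything falls off the work surface, if the arm or the gripper's body presses on something with over 40 N, if the wrist force passes 120 N, or if a joint passes its speed limit or range.

## Robot

A 6-joint arm with a two-finger parallel gripper is mounted at the origin on the work surface. World frame = base frame: x ahead of the robot, y to its left, z up, the work surface at z = 0. Lengths are in m, angles in rad, forces in N, time in s.
With the tool pointing down it reaches from about 0.25 to 0.775 m from the base axis. Payload 4 kg.
Tool frame: the origin (TCP) lies midway between the tips of the shut fingers; the grasp point (between the pads) lies 19 mm behind it (robot.pinch_z is the distance from the TCP to the grasp point, in m); x points along the fingers, y is the direction in which the jaws open and shut, and the axes are right-handed (so a half turn about x gives the same grasp; the last joint's range is limited). The gripper opens to 94 mm and grips with 3 to 60 N. Pads are 16 mm wide; open, the fingers measure 119 mm over their backs; the gripper's body (75 mm by 177 mm) begins 78 mm behind the grasp point.
Start: joints at [-1.289, 0.087, 1.371, -0, 1.684, -0.103], TCP at [0.206, -0.51, 0.206] pointing down, gripper open.
Joint ranges: [-3.1, 3.1], [-0.76, 2.03], [0.27, 2.55], [-1.08, 4.22], [0.17, 2.65], [-2.57, 2.57]. Speed limits (rad/s): [2.79, 2.79, 3.14, 3.14, 3.14, 3.14].

## Interface

Orientations are given as [roll, pitch, yaw] about the fixed x, y, z axes, in that order (R = Rz(yaw) Ry(pitch) Rx(roll)).
In Python, from bench import robot, imaging gives the robot as it stands. The module is installed in compiled form; this text tells all that it offers.
- The arm moves only by the tool drive_tool, never from a script. Its argument "commands" is a list that holds one entry, the list of rows, each a list of 4 numbers: the shift along the tool's x, y, z as a fraction of full scale, then the turn about the tool's x as a fraction of full scale. A call has 1 to 20 rows; each row shifts and turns the commanded pose from where the row before left it, along the tool's axes as they then stand; what a row does not reach is not made up. Full scale, the value 1, is 0.25 m for a shift and 360 degrees for a turn. A row lasts 1/10 s, in which the tool goes at most 50 mm and 8.59 degrees, less where a joint would pass 70% of its speed; a pose out of reach is approached as far as the arm can. A call with a number of a shift or a turn outside -1 to 1 is refused whole. A call with a gripper value outside its range is refused whole. "grip" is the opening, from 0 (shut) to 1 (fully open), set as the call begins (left out, the last holds). The fingers move at their own pace and stop on an object; the grip force is fixed at half the most. Time passes only in rows, so rows that do not move let the fingers close. It gives the time, the measured TCP pose, the force and the opening at its end, in the units of the state.
- robot.get_obs(): the state, without advancing time (a new reading comes with each control period).
- imaging.snapshot(name): name is "scene" or "side" or "wrist"; returns a dict with "pixels" (384x512x3 uint8, red, green, blue), "z_map" (384x512 float32, m along the optical axis (not along the pixel's ray), 0 where there is no reading), "mtx" (3x3 intrinsics, pixels), "extrinsics" (4x4, takes a point from world to camera coordinates). Camera axes: x right, y up, looking along -z (the intrinsics and any distortion apply to the point x, -y, -z); pixel columns grow to the right and rows downward; lengths in m; the calibration is good to about 2 mm. A picture is of the moment at which its call begins.
- robot.close_job(): hands the job in, once; it reports no verdict.
The state is a dict: "time": time; "joint_positions": joint angles; "qvel": joint speeds; "joint_torque": joint torques, N m; "tool_pos": TCP position; "ee_rot": TCP orientation; "wrist_force": force on the tool from outside, world axes, zero at the start; "wrist_torque": the same for the moment, N m; "width": finger opening in m.
Only numpy, scipy, OpenCV 4.12 (cv2) and the standard library are available. Lean on these libraries where they do the work, as an engineer would, in place of code of your own. Each camera call takes 0.05 s, during which the arm holds its last target.

## Working session

There is one attempt and no reset: what is moved stays moved. The work goes in short steps, Python scripts to look and compute and a tool call to move; the robot and the scene stay as the last step left them, time stands still between calls to the robot, and variables do not carry over. Pictures are saved under pics/ and viewed, and the job is handed in when it is done.

Besides the shell and the picture viewer there is one more tool, called after "Emit:" as name([rows], argument=value, ...), one row to a line, values as JSON. drive_tool: Moves the arm, as the interface text tells. Shift numbers are shares of 0.25 m and turn numbers shares of 360 degrees, none past 1 either way. Its arguments: {"type":"object","properties":{"commands":{"type":"array","items":{"type":"array","items":{"type":"array","items":{"type":"number","minimum":-1,"maximum":1}}}},"grip":{"type":"number"}},"required":["commands"]}

```bash
mkdir -p pics
python3 - <<'E'
from bench import robot, imaging
import cv2,numpy as np
o=robot.get_obs()
for k in ['time','tool_pos','ee_rot','wrist_force','width']: print(k,o[k])
for n in ['scene','side','wrist']:
    s=imaging.snapshot(n); cv2.imwrite(f'pics/{n}0.png',s['pixels'][:,:,::-1]); np.savez(f'{n}0.npz',**s)
    E=s['extrinsics'];print(n,-E[:3,:3].T@E[:3,3],s['mtx'].round(1).tolist(), [k for k in s])
E
```

```text
time 0.0
tool_pos [ 0.2062883  -0.50925351  0.20434112]
ee_rot [-1.66642006  1.56864714  1.85995126]
wrist_force [-1.18517931  0.84469279  1.59992983]
width 0.09432771460499076
scene [1.23118597 0.64149725 1.12561736] [[412.5, 0.0, 251.4], [0.0, 412.5, 195.6], [0.0, 0.0, 1.0]] ['pixels', 'z_map', 'mtx', 'extrinsics']
side [0.11978774 0.88579743 1.28136812] [[492.8, 0.0, 248.7], [0.0, 492.8, 185.9], [0.0, 0.0, 1.0]] ['pixels', 'z_map', 'mtx', 'extrinsics']
wrist [ 0.27940506 -0.48099995  0.38303724] [[344.0, 0.0, 257.9], [0.0, 344.0, 194.5], [0.0, 0.0, 1.0]] ['pixels', 'z_map', 'mtx', 'extrinsics']
```

View pics/scene0.png

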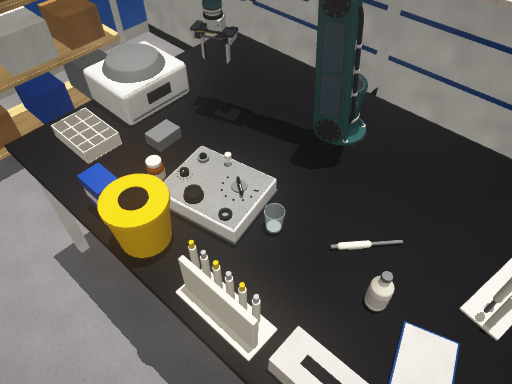

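View pics/side0.png

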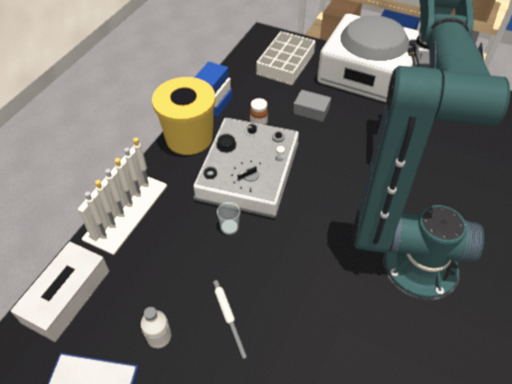

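View pics/wrist0.png

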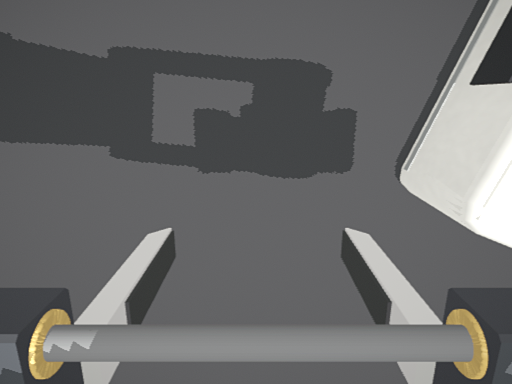

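The scene view shows the mixer around (225,190), its selector near (240,187); in the side view it is around (248,165). Next I zoom in.

Run:
```python
import cv2,numpy as np
a=cv2.imread('pics/side0.png')[110:220,190:310]; cv2.imwrite('pics/sidez.png',cv2.resize(a,None,fx=5,fy=5,interpolation=cv2.INTER_CUBIC))
a=cv2.imread('pics/scene0.png')[140:245,160:285]; cv2.imwrite('pics/scenez.png',cv2.resize(a,None,fx=5,fy=5,interpolation=cv2.INTER_CUBIC))
```

```text
(no output)
```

View pics/sidez.png

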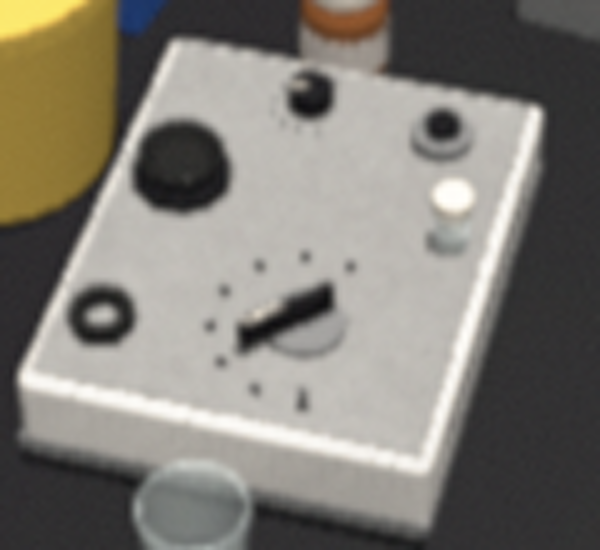

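View pics/scenez.png

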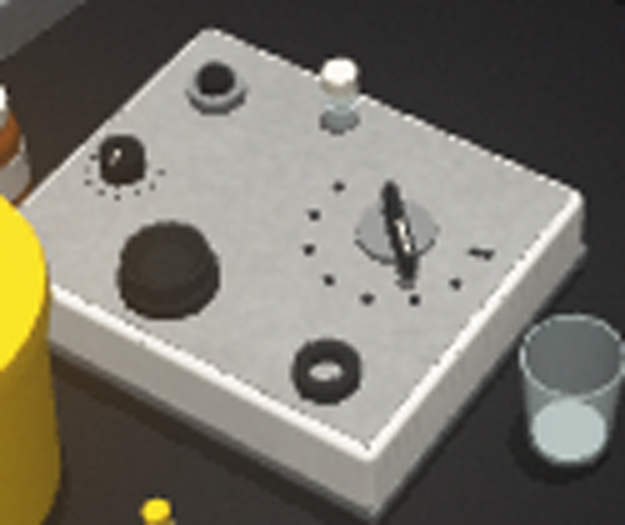

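```bash
cat > h.py <<'E'
import numpy as np,cv2
def ray(s,u,v,z):
    K=s['mtx'];E=s['extrinsics'];R=E[:3,:3];c=-R.T@E[:3,3]
    d=R.T@np.array([(u-K[0,2])/K[0,0],-(v-K[1,2])/K[1,1],-1.])
    return c+d*(z-c[2])/d[2]
def proj(s,p):
    q=s['extrinsics'][:3,:3]@p+s['extrinsics'][:3,3]; K=s['mtx']
    return np.array([K[0,2]+K[0,0]*q[0]/-q[2],K[1,2]+K[1,1]*-q[1]/-q[2]])
def mark(n): a=np.radians(105-30*n); return (-30+60*np.cos(a),75+60*np.sin(a))
def fit(m,w):
    m=np.array(m)/1000;w=np.array(w)[:,:2]
    a=m-m.mean(0);b=w-w.mean(0)
    th=np.arctan2((a[:,0]*b[:,1]-a[:,1]*b[:,0]).sum(),(a*b).sum())
    R=np.array([[np.cos(th),-np.sin(th)],[np.sin(th),np.cos(th)]])
    t=w.mean(0)-R@m.mean(0); return th,t,R,(w-(m@R.T+t))*1000
E
python3 - <<'E'
from h import *
side=dict(np.load('side0.npz'));scene=dict(np.load('scene0.npz'))
S={'side':(side,(190,110)),'scene':(scene,(160,140))}
L=[('side',178,40,(135,-165)),('side',540,105,(-135,-165)),('side',425,468,(-135,165)),('side',20,380,(135,165)),
('scene',210,30,(-135,-165)),('scene',582,195,(-135,165)),('scene',372,455,(135,165))]
for n,(u,v) in enumerate([(302,399),(256,389),(221,363),(210,326),(225,291),(260,266),(306,257),(351,267)]): L.append(('side',u,v,mark(n)))
for n,(u,v) in enumerate([(482,253),(456,284),(415,300),(368,299),(329,281),(309,250),(315,216),(339,187)]): L.append(('scene',u,v,mark(n)))
for sub in ('side','scene','sidescene'):
    M=[l for l in L if l[0] in sub or sub=='sidescene']
    if sub=='side': M=[l for l in L if l[0]=='side']
    W=[]
    for c,u,v,m in M:
        s,(a,b)=S[c]; W.append(ray(s,a+(u-2)/5,b+(v-2)/5,.085))
    th,t,R,r=fit([l[3] for l in M],W)
    print(sub,np.degrees(th),t*1000); print(r.round(0).tolist())
for nm,m in dict(axis=(-30,75),start=(-75,-110)).items(): print(nm,R@(np.array(m)/1000)+t)
for c in S:
  s,(a,b)=S[c]
  d=[]
  for (u,v,z) in ({'side':[(257,314,31.5),(241,330,31.5),(333,285,31.5),(320,291,31.5)],'scene':[(408,270,31.5),(391,183,31.5),(401,230,31.5)]}[c]):
    w=ray(s,a+(u-2)/5,b+(v-2)/5,.085+z/1000)[:2]; q=R.T@(w-t)*1000-[-30,75]
    print(c,q.round(1),np.degrees(np.arctan2(q[1],q[0])))
E
```

```text
side 10.446469004319942 [ 621.01671572 -100.1997819 ]
[[-7.0, 4.0], [3.0, 2.0], [4.0, -0.0], [-4.0, -1.0], [1.0, -1.0], [0.0, -1.0], [0.0, 0.0], [1.0, -1.0], [0.0, -1.0], [0.0, -1.0], [0.0, -1.0], [0.0, -0.0]]
scene 10.458338987545998 [618.30860504 -98.42005007]
[[4.0, 9.0], [6.0, -1.0], [-3.0, -3.0], [-2.0, -1.0], [-0.0, -1.0], [-1.0, -1.0], [-1.0, -1.0], [-0.0, -1.0], [-0.0, -1.0], [-1.0, 0.0], [-1.0, -1.0]]
sidescene 10.467312508798187 [619.73565938 -99.34416039]
[[-5.0, 3.0], [4.0, 1.0], [5.0, -1.0], [-3.0, -2.0], [3.0, 10.0], [5.0, 0.0], [-5.0, -2.0], [3.0, -2.0], [2.0, -2.0], [2.0, -1.0], [2.0, -1.0], [2.0, -2.0], [1.0, -2.0], [2.0, -2.0], [2.0, -1.0], [-3.0, 0.0], [-2.0, 0.0], [-2.0, 0.0], [-2.0, 0.0], [-2.0, 0.0], [-2.0, 0.0], [-3.0, 1.0], [-3.0, -0.0]]
axis [ 0.57660931 -0.03104249]
start [ 0.56596796 -0.22113921]
side [25.4 22. ] 40.93646775894692
side [31.3 37.3] 50.03834856752247
side [-14. -14.] -135.06155784547593
side [-7.5 -7. ] -137.06136488044126
scene [43.1 40.3] 43.08748255223014
scene [-16.  -11.9] -143.45117429869268
scene [16.2 17.2] 46.85703167218863
```

```bash
cat >> h.py <<'E'
from scipy.spatial.transform import Rotation as Ro
TH=10.45; AX=np.array([.5765,-.0318])
def tool(o): return Ro.from_euler('xyz',o['ee_rot']).as_matrix()
def pose(phi,off,rad=.038):
    f=np.radians(phi);u=np.array([np.cos(f),np.sin(f)]);p=np.array([np.sin(f),-np.cos(f)])
    return AX+rad*u-off*p
def rel(o,xyz): # shift in tool axes, fractions of .25
    return tool(o).T@(np.array(xyz)-o['tool_pos'])/.25
def zang(o): z=tool(o)[:,2]; return np.degrees(np.arctan2(z[1],z[0]))
E
python3 - <<'E'
from h import *
from bench import robot
o=robot.get_obs()
print(tool(o).round(3)); print('zang',zang(o))
P=pose(55.45,.033); print(P, rel(o,[*P,.2]).round(4))
print('turn',-(-34.5-zang(o))/360)
th=np.radians(TH);R=np.array([[np.cos(th),-np.sin(th)],[np.sin(th),np.cos(th)]]);T=AX-R@[-.03,.075]
print('start',R@[-.075,-.11]+T)
side=dict(np.load('side0.npz'));scene=dict(np.load('scene0.npz'))
for n,s,u,v,z in [('vialcap',side,190+453/5,110+192/5,.133),('vialcap',scene,160+338/5,140+70/5,.133),('adapt',side,190+102/5,110+312/5,.099),('adapt',scene,160+327/5,140+365/5,.099),('start',side,190+442/5,110+124/5,.107),('start',scene,160+216/5,140+76/5,.107)]:
    w=ray(s,u,v,z)[:2]; print(n,w.round(4),(R.T@(w-T)*1000).round(0))
E
```

```text
[[-0.     0.375 -0.927]
 [ 0.002 -0.927 -0.375]
 [-1.    -0.002 -0.   ]]
zang -157.95594289821958
[0.57087092 0.01821313] [ 0.021  -1.4088 -2.1437]
turn -0.3429331747172766
start [ 0.56580121 -0.22189349]
vialcap [ 0.5225 -0.1387] [-103.  -20.]
vialcap [ 0.521  -0.1345] [-103.  -16.]
adapt [0.6922 0.0243] [ 94. 109.]
adapt [0.6938 0.0247] [ 96. 109.]
start [ 0.5639 -0.2164] [ -76. -104.]
start [ 0.5653 -0.215 ] [ -74. -103.]
```

Emit:
drive_tool([
  [[0,-0.1,-0.153,0],[0,-0.1,-0.153,0],[0,-0.1,-0.153,0],[0,-0.1,-0.153,0],[0,-0.1,-0.153,0],[0,-0.1,-0.153,0],[0,-0.1,-0.153,0],[0,-0.1,-0.153,0],[0,-0.1,-0.153,0],[0,-0.1,-0.153,0],[0,-0.1,-0.153,0],[0,-0.1,-0.153,0],[0,-0.1,-0.153,0],[0,-0.1,-0.153,0],[0,0,0,0]],
], grip=0)

```text
time: 1.65
tool_pos: [0.5729, 0.0202, 0.2038]
ee_rot: [-1.333, 1.568, 2.199]
wrist_force: [-0.8, -1.0, 0.6]
width: 0.0003
```

Emit:
drive_tool([
  [[0,0,0,-0.0228],[0,0,0,-0.0228],[0,0,0,-0.0228],[0,0,0,-0.0228],[0,0,0,-0.0228],[0,0,0,-0.0228],[0,0,0,-0.0228],[0,0,0,-0.0228],[0,0,0,-0.0228],[0,0,0,-0.0228],[0,0,0,-0.0228],[0,0,0,-0.0228],[0,0,0,-0.0228],[0,0,0,-0.0228],[0,0,0,-0.0228],[0,0,0,0],[0,0,0,0]],
])

```text
time: 3.35
tool_pos: [0.571, 0.015, 0.2053]
ee_rot: [-1.956, 1.57, -2.568]
wrist_force: [0.7, 0.0, -0.7]
width: 0.0007
```

Run:
```python
from h import *
from bench import robot,imaging
o=robot.get_obs()
print(o['time'],o['tool_pos'],'zang',zang(o),o['wrist_force'],o['width'],o['joint_positions'])
P=pose(55.45,.033); print(P, rel(o,[*P,.1]).round(4))
for n in ['wrist','side']:
    s=imaging.snapshot(n); cv2.imwrite(f'pics/{n}1.png',s['pixels'][:,:,::-1]); np.savez(f'{n}1.npz',**s)
```

```text
3.35 [0.57103721 0.01498743 0.20531816] zang -35.04646692804006 [ 0.65354401  0.02285757 -0.70602487] 0.0007232708217642645 [-7.28025914e-02  1.35022578e-01  1.31856114e+00 -3.33117695e-04
  1.68844697e+00 -1.03196176e+00]
[0.57087092 0.01821313] [ 0.4213  0.0104 -0.0079]
```

View pics/wrist1.png

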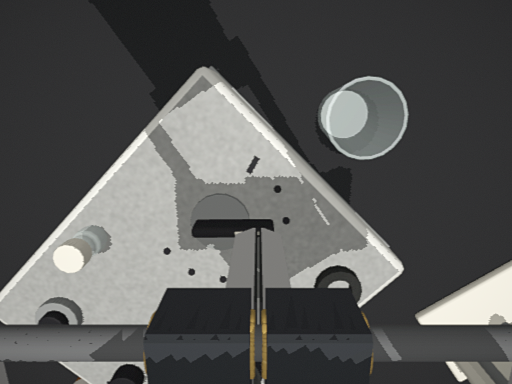

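View pics/side1.png

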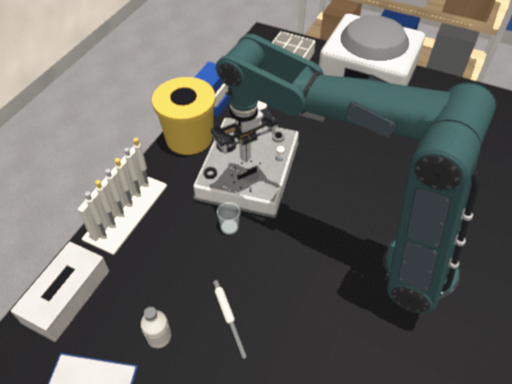

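Run:
```python
from h import *
s=dict(np.load('wrist1.npz'))
th=np.radians(TH);R=np.array([[np.cos(th),-np.sin(th)],[np.sin(th),np.cos(th)]]);T=AX-R@[-.03,.075]
for n,m in [('dash',mark(0)),('1',mark(1)),('2',mark(2)),('5',mark(5)),('6',mark(6)),('7',mark(7))]: print(n,proj(s,np.array([*(R@(np.array(m)/1000)+T),.085])).round(0))
for n,u,v,z in [('nose',273,221,.1165),('tail',194,221,.1165),('startc',54,318,.107),('collar',58,308,.097),('vial',69,259,.133),('dash',253,165,.085),('d1',278,189,.085),('d2',286,220,.085),('d6',191,272,.085),('d7',167,251,.085)]:
    w=ray(s,u,v,z)[:2];q=(R.T@(w-T)*1000); print(n,w.round(4),q.round(1))
print(ray(s,273,221,.1165)-ray(s,194,221,.1165))
a=s['pixels'][:,:,::-1]
cv2.imwrite('pics/w1z.png',cv2.resize(a[140:320,0:320],None,fx=2.5,fy=2.5,interpolation=cv2.INTER_CUBIC))
```

```text
dash [253. 166.]
1 [277. 190.]
2 [286. 221.]
5 [223. 280.]
6 [192. 272.]
7 [167. 252.]
nose [0.5934 0.0133] [ -5.2 116.3]
tail [ 0.556  -0.0401] [-51.7  70.5]
startc [ 0.5589 -0.2094] [-79.6 -96.5]
collar [ 0.555  -0.2082] [-83.2 -94.6]
vial [ 0.521  -0.1358] [-103.4  -17.2]
dash [0.5503 0.023 ] [-45.8 133.6]
d1 [0.5811 0.0288] [-14.5 133.8]
d2 [0.6098 0.0183] [ 11.9 118.2]
d6 [ 0.6016 -0.0864] [-15.2  16.8]
d7 [ 0.5711 -0.0914] [-46.1  17.4]
[0.03741686 0.05344393 0.        ]
```

View pics/w1z.png

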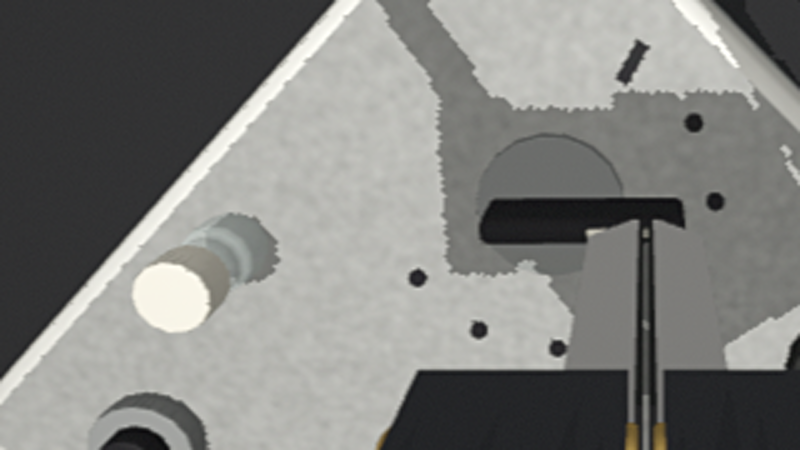

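The wrist view confirms the fit: the marks project within 1 px, and the bar lies at (194–273, 221–236), at speed 2 with its nose at 55° in world axes. I'll descend beside the bar on its anticlockwise side.

Emit:
drive_tool([
  [[0.06,0.01,-0.008,0],[0.06,0,0,0],[0.06,0,0,0],[0.06,0,0,0],[0.06,0,0,0],[0.06,0,0,0],[0.03,0,0,0],[0.02,0,0,0],[0.01,0,0,0],[0,0,0,0]],
])

```text
time: 4.45
tool_pos: [0.5714, 0.0188, 0.1006]
ee_rot: [0.357, 1.57, -0.251]
wrist_force: [0.5, -1.2, 0.6]
width: 0.0003
```

Run:
```python
from h import *
from bench import robot,imaging
o=robot.get_obs()
print(o['time'],o['tool_pos'],'zang',zang(o),o['wrist_force'],o['width'])
P=pose(55.45,.013); print(P, rel(o,[*P,.1]).round(4))
for n in ['wrist']:
    s=imaging.snapshot(n); cv2.imwrite(f'pics/{n}2.png',s['pixels'][:,:,::-1])
```

```text
4.45 [0.57141109 0.01879124 0.10063806] zang -34.831547763095756 [ 0.50284656 -1.15317644  0.63381445] 0.0003448602096381792
[0.58734355 0.00687063] [ 0.0026 -0.0027  0.0795]
```

View pics/wrist2.png

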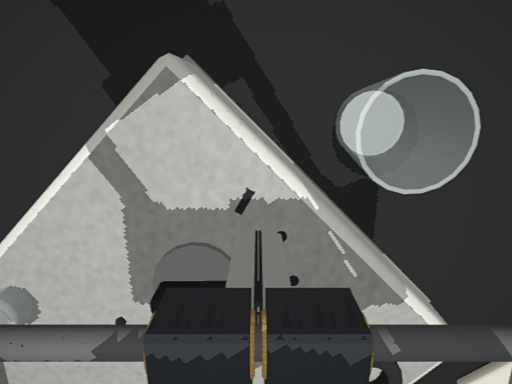

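Fingertips are down on the anticlockwise side of the bar (finger at (258,240), bar's tail at (160,290)) and touching nothing. Next I approach it and push the first click.

Emit:
drive_tool([
  [[0,0,0.02,0],[0,0,0.02,0],[0,0,0.02,0],[0,0,0.02,0],[0,0.003,0.0096,0.01],[0,0.003,0.0096,0.01],[0,0.003,0.0096,0.01],[0,0.003,0.0096,0.01],[0,0.003,0.0096,0.01],[0,0.003,0.0096,0.01],[0,0.003,0.0096,0.01],[0,0.003,0.0096,0.01],[0,0,0,0],[0,0,0,0]],
])

```text
time: 5.9
tool_pos: [0.6042, -0.0015, 0.1004]
ee_rot: [-2.86, 1.568, 2.314]
wrist_force: [-3.1, 4.3, 2.9]
width: 0.0008
```

```bash
cat > chk.py <<'E'
from h import *
from bench import robot,imaging
import sys
o=robot.get_obs()
za=zang(o);phi=za+90;d=o['tool_pos'][:2]-AX;f=np.radians(phi)
print(o['time'],o['tool_pos'],'face phi',phi,'mixer',phi-TH,'radial',d@[np.cos(f),np.sin(f)]*1000,'off',-d@[np.sin(f),-np.cos(f)]*1000,o['wrist_force'])
for n in ['side','scene','wrist']:
    s=imaging.snapshot(n);a=s['pixels'][:,:,::-1]
    np.savez(f'{n}{sys.argv[1]}.npz',**s)
    if n!='wrist':
        q=proj(s,np.array([*AX,.1])).astype(int);a=a[q[1]-40:q[1]+40,q[0]-40:q[0]+40]
        a=cv2.resize(a,(400,400),interpolation=cv2.INTER_CUBIC)
        L=a if n=='side' else np.hstack([L,a])
    else: cv2.imwrite(f'pics/w{sys.argv[1]}.png',a)
cv2.imwrite(f'pics/c{sys.argv[1]}.png',L)
E
python3 chk.py 3
```

```text
5.9 [ 0.60416596 -0.00147883  0.10042611] face phi 26.410623036528627 mixer 15.960623036528627 radial 38.26533679411048 off 14.850678927045394 [-3.10549165  4.29949091  2.94100913]
```

View pics/c3.png

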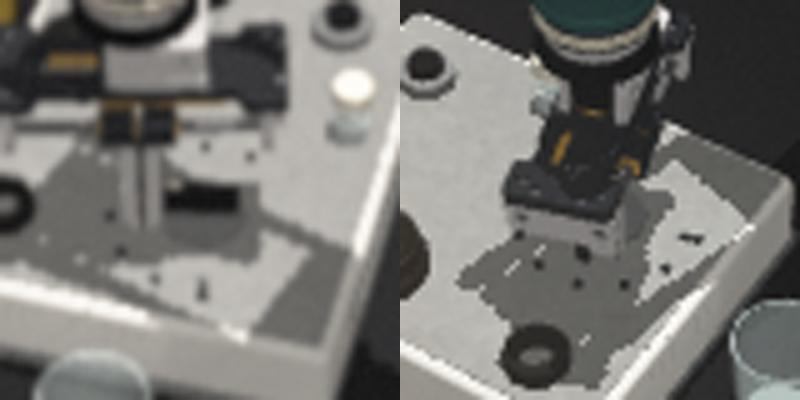

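Emit:
drive_tool([
  [[0,0.003,0.0096,0.01],[0,0.003,0.0096,0.01],[0,0.003,0.0096,0.01],[0,0.003,0.0096,0.01],[0,0.003,0.0096,0.01],[0,0.003,0.0096,0.01],[0,0.003,0.0096,0.01],[0,0.003,0.0096,0.01],[0,0,0,0],[0,0,0,0]],
])

```text
time: 7.05
tool_pos: [0.6155, -0.0192, 0.1004]
ee_rot: [2.449, 1.57, 0.838]
wrist_force: [-0.7, 3.4, -0.0]
width: 0.0005
```

```bash
python3 chk.py 4
```

```text
7.05 [ 0.61545286 -0.01923172  0.10039079] face phi -2.335157366676583 mixer -12.785157366676582 radial 38.4084176857574 off 14.144968648232428 [-0.65482183  3.38040565 -0.04274114]
```

View pics/c4.png

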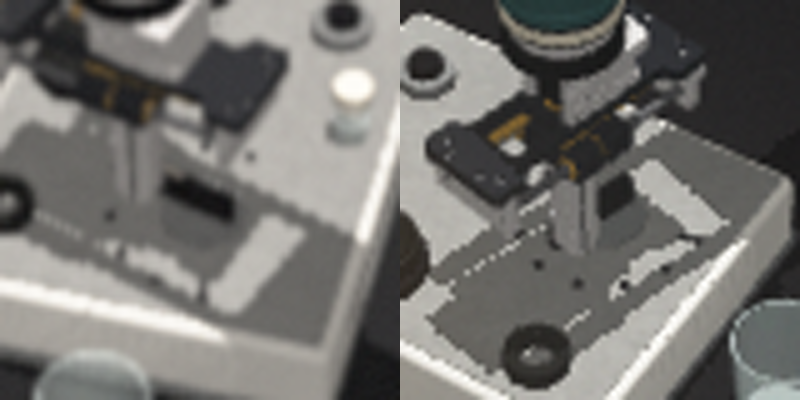

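View pics/w4.png

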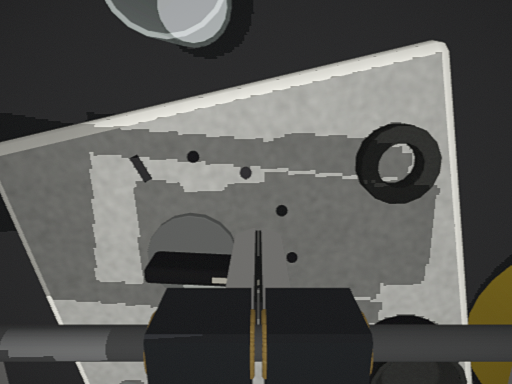

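Run:
```python
import cv2
a=cv2.imread('pics/w4.png')[230:300,130:250];cv2.imwrite('pics/w4z.png',cv2.resize(a,None,fx=6,fy=6,interpolation=cv2.INTER_CUBIC))
```

```text
(no output)
```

View pics/w4z.png

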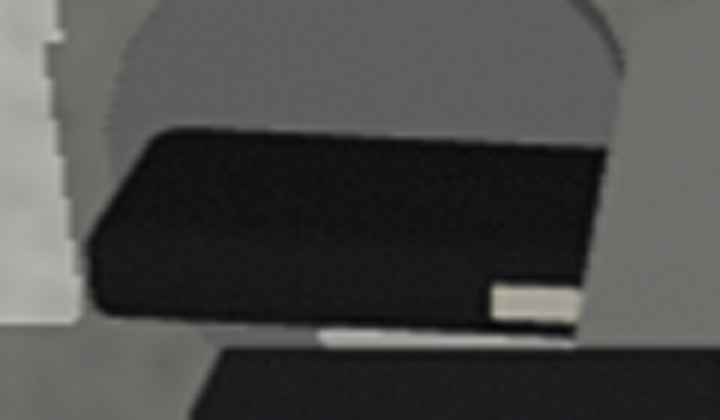

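The bar's edges slope about 3° to the finger face, with the back-side edge running (160,252)–(230,255). That puts it at −15.5° in the mixer frame, which is speed 4. I'll push one more click, stopping a little short of it.

Emit:
drive_tool([
  [[0,0.003,0.0096,0.01],[0,0.003,0.0096,0.01],[0,0.003,0.0096,0.01],[0,0.003,0.0096,0.01],[0,0.003,0.0096,0.01],[0,0.003,0.0096,0.01],[0,0.003,0.0096,0.01],[0,0,0,0],[0,0,0,0]],
])

```text
time: 8.1
tool_pos: [0.6164, -0.0378, 0.1005]
ee_rot: [0.62, 1.569, -1.432]
wrist_force: [1.0, 0.1, -0.0]
width: 0.0002
```

```bash
python3 chk.py 5;  python3 - <<'E'
import cv2
a=cv2.imread('pics/w5.png')[200:300,110:270];cv2.imwrite('pics/w5z.png',cv2.resize(a,None,fx=5,fy=5,interpolation=cv2.INTER_CUBIC))
E
```

```text
8.1 [ 0.61644487 -0.0378236   0.10051379] face phi -27.567961169268116 mixer -38.01796116926812 radial 38.19735342632975 off 13.146806347941329 [ 1.00171798  0.05735344 -0.04631145]
```

View pics/c5.png

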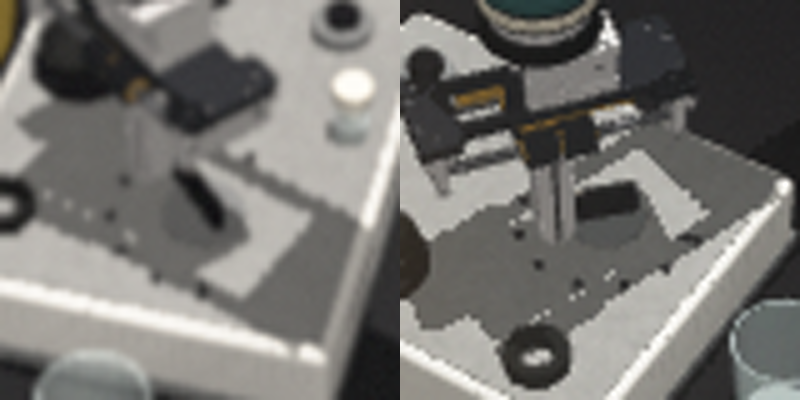

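View pics/w5z.png

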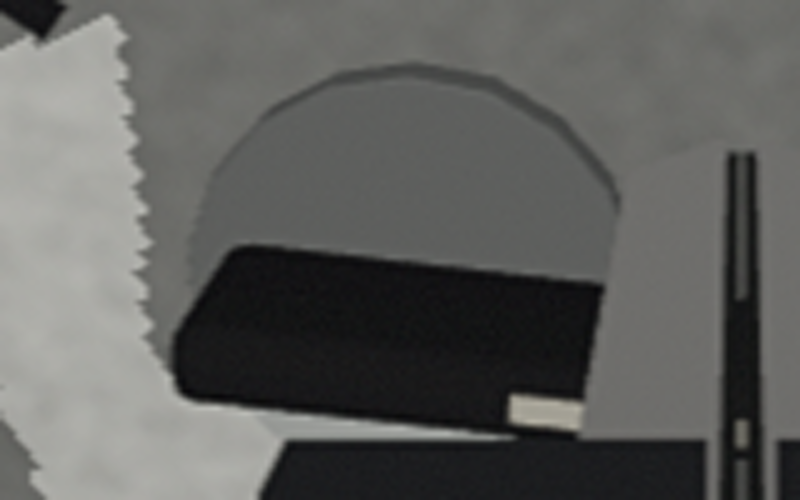

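The bar now slopes 6.4° beyond the face, so it is at about −44.5°: speed 5, with no force on the wrist. I'll back off and lift.

Emit:
drive_tool([
  [[0,0,-0.02,0],[0,0,-0.03,0],[0,0,-0.03,0],[-0.06,0,0,0],[-0.1,0,0,0],[-0.1,0,0,0],[-0.1,0,0,0],[-0.04,0,0,0],[0,0,0,0],[0,0,0,0]],
])

```text
time: 9.25
tool_pos: [0.6254, -0.0193, 0.1998]
ee_rot: [-1.035, 1.57, -3.088]
wrist_force: [-0.4, 0.6, 0.4]
width: 0.0004
```

```bash
python3 chk.py 6
python3 - <<'E'
from h import *
from bench import robot
o=robot.get_obs(); print(rel(o,[.566,-.34,.2]),rel(o,[.566,-.2215,.2]), o['joint_positions'])
s=dict(np.load('wrist6.npz'))
for n in range(8):
    th=np.radians(TH);R=np.array([[np.cos(th),-np.sin(th)],[np.sin(th),np.cos(th)]]);T=AX-R@[-.03,.075]
    print(n,proj(s,np.array([*(R@(np.array(mark(n))/1000)+T),.085])).round(0))
print(proj(s,np.array([*(R@[-.075,-.11]+T),.107])))
E
```

```text
9.25 [ 0.62535642 -0.01927488  0.19976518] face phi -27.62738419576111 mixer -38.07738419576111 radial 37.4777724240303 off 33.7527095098641 [-0.39805536  0.63019609  0.43264864]
[-0.00588471  0.38651769  1.24571891] [-0.00574977  0.16667453  0.82578443] [-1.21423914e-01  2.59785288e-01  1.18578665e+00 -1.44486182e-04
  1.69954527e+00  3.60842618e-01]
0 [161. 187.]
1 [188. 165.]
2 [223. 160.]
3 [257. 173.]
4 [279. 201.]
5 [283. 233.]
6 [270. 262.]
7 [244. 280.]
[300.2644256  399.19759453]
```

View pics/w6.png

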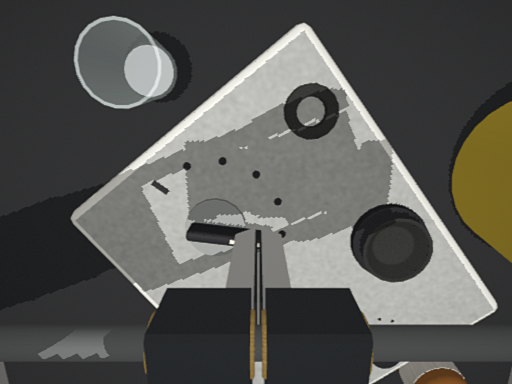

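View pics/c6.png

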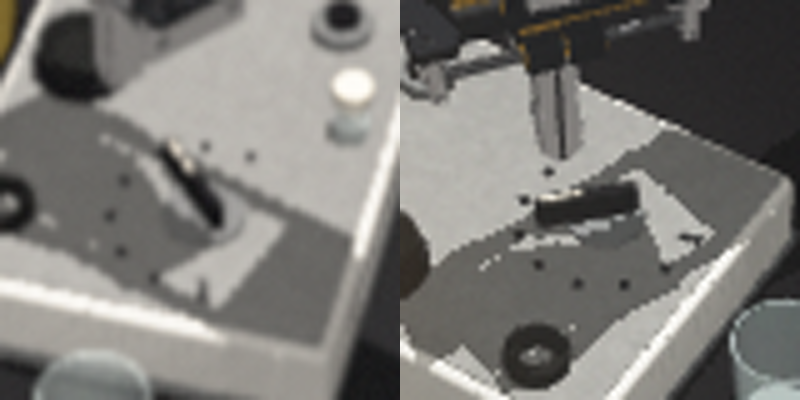

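In the scene and side crops, the nose covers dot 5, with dots 6 and 7 still free ahead of it. The wrist view shows the same, so it is speed 5. I'll move past the start button to look at it with the wrist camera.

Emit:
drive_tool([
  [[0,0.014,0.1,0],[0,0.014,0.1,0],[0,0.014,0.1,0],[0,0.014,0.1,0],[0,0.014,0.1,0],[0,0.014,0.1,0],[0,0.014,0.1,0],[0,0.014,0.1,0],[0,0.014,0.1,0],[0,0.014,0.1,0],[0,0.014,0.1,0],[0,0.014,0.1,0],[0,0,0,0],[0,0,0,0]],
])

```text
time: 10.8
tool_pos: [0.5233, -0.3044, 0.1993]
ee_rot: [-2.006, 1.569, 2.223]
wrist_force: [-0.1, -0.4, -0.2]
width: 0.0003
```

```bash
python3 chk.py 7
python3 - <<'E'
from h import *
s=dict(np.load('wrist7.npz'))
th=np.radians(TH);R=np.array([[np.cos(th),-np.sin(th)],[np.sin(th),np.cos(th)]]);T=AX-R@[-.03,.075]
print(proj(s,np.array([*(R@[-.075,-.11]+T),.107])))
for n in range(8):    print(n,proj(s,np.array([*(R@(np.array(mark(n))/1000)+T),.085])).round(0))
E
```

```text
10.8 [ 0.52332385 -0.30438075  0.19929481] face phi -27.689999833934678 mixer -38.13999983393468 radial 79.57873289118433 off -266.0736590255745 [-0.12907885 -0.38612662 -0.24919531]
[256.96874088  78.41946697]
0 [  61. -262.]
1 [  95. -302.]
2 [ 143. -312.]
3 [ 190. -287.]
4 [ 222. -237.]
5 [ 229. -178.]
6 [ 214. -126.]
7 [180. -94.]
```

View pics/w7.png

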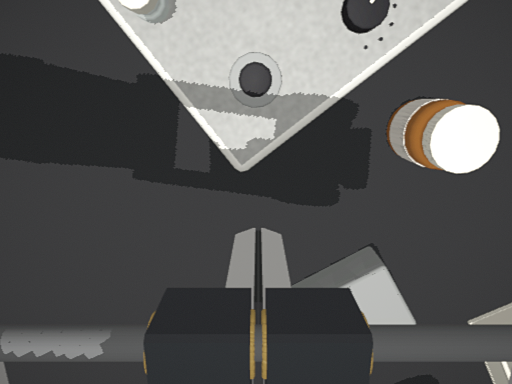

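View pics/c7.png

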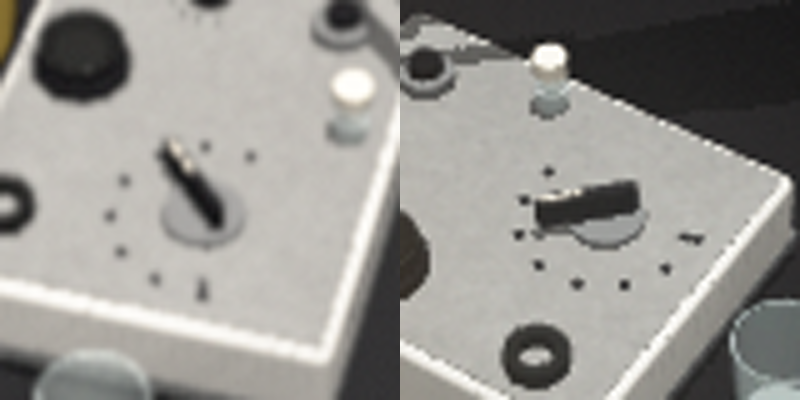

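The button cap is seen at (256,79), against (257,78) predicted. The bar points at dot 5, and the mixer and bystanders look as they were.

Run:
```python
from h import *
from bench import robot
for n,P,Q in [('side',(165,142),(217,212)),('scene',(535-400,200),(638-400,184))]:
    s=dict(np.load(n+'7.npz'));q=proj(s,np.array([*AX,.1])).astype(int)
    w=[ray(s,q[0]-40+(p[0]-2)/5,q[1]-40+(p[1]-2)/5,.1165) for p in (P,Q)]
    d=w[0]-w[1]; print(n,np.degrees(np.arctan2(d[1],d[0]))-TH,np.linalg.norm(d))
o=robot.get_obs(); print(rel(o,[.5657,-.2221,.120]))
```

```text
side -45.09314290774857 0.06777194320922603
scene -46.18812459081221 0.06975574592924419
[ 0.32064916 -0.00267649 -0.36555883]
```

Emit:
drive_tool([
  [[0,-0.003,-0.0656,0],[0,0,-0.1,0],[0,0,-0.1,0],[0,0,-0.06,0],[0,0,-0.04,0],[0.08,0,0,0],[0.08,0,0,0],[0.08,0,0,0],[0.05,0,0,0],[0.03,0,0,0],[0,0,0,0],[0,0,0,0]],
])

```text
time: 12.15
tool_pos: [0.5659, -0.2236, 0.1214]
ee_rot: [1.496, 1.569, -0.557]
wrist_force: [-0.4, -0.1, 1.5]
width: 0.0005
```

Run:
```python
from h import *
from bench import robot
o=robot.get_obs(); print(o['tool_pos'],o['wrist_force'],rel(o,[.5657,-.2221,.107]))
```

```text
[ 0.56590447 -0.22356591  0.12136566] [-0.38751144 -0.12901989  1.46153661] [ 0.05745705 -0.00352839 -0.00482121]
```

Over the button with about 14 mm to go; I'll press slowly.

Emit:
drive_tool([
  [[0.02,-0.003,-0.004,0],[0.02,0,0,0],[0.012,0,0,0],[0.008,0,0,0],[0.008,0,0,0],[0,0,0,0],[0,0,0,0]],
])

```text
time: 12.85
tool_pos: [0.5652, -0.222, 0.104]
ee_rot: [1.372, 1.571, -0.681]
wrist_force: [-1.1, 1.4, 2.9]
width: 0.0003
```

Emit:
drive_tool([
  [[0.006,0,0,0],[0.006,0,0,0],[0.002,0,0,0],[0,0,0,0],[0,0,0,0]],
])

```text
time: 13.35
tool_pos: [0.5653, -0.222, 0.1012]
ee_rot: [1.424, 1.57, -0.629]
wrist_force: [-3.0, 2.0, 7.1]
width: 0.0008
```

Emit:
drive_tool([
  [[0.006,0,0,0],[0.004,0,0,0],[0,0,0,0],[0,0,0,0]],
])

```text
time: 13.75
tool_pos: [0.5653, -0.2221, 0.101]
ee_rot: [1.474, 1.569, -0.579]
wrist_force: [-6.2, 3.3, 15.4]
width: 0.0007
```

It has hit the hard stop: force up to 15 N with no more travel. I'll let it up and lift away.

Emit:
drive_tool([
  [[-0.02,0,0,0],[-0.02,0,0,0],[-0.04,0,0,0],[-0.1,0,0,0],[-0.1,0,0,0],[-0.1,0,0,0],[-0.05,0,0.1,0],[0,0,0.1,0],[0,0,0.1,0],[0,0,0.1,0],[0,0,0,0],[0,0,0,0]],
])

```text
time: 14.95
tool_pos: [0.5189, -0.3108, 0.2045]
ee_rot: [-2.708, 1.57, 1.521]
wrist_force: [0.0, 0.5, 0.1]
width: 0.0008
```

```bash
python3 chk.py 8
python3 - <<'E'
from h import *
from bench import imaging
for n in ('side','scene'):
    a=np.load(n+'0.npz')['pixels'];b=np.load(n+'8.npz')['pixels']
    cv2.imwrite(f'pics/d{n}.png',b[:,:,::-1])
E
```

```text
14.95 [ 0.51893922 -0.31077915  0.2045339 ] face phi -27.690757792456296 mixer -38.1407577924563 radial 78.6731313057677 off -273.77571977259146 [0.02986541 0.4784977  0.0922822 ]
```

View pics/c8.png

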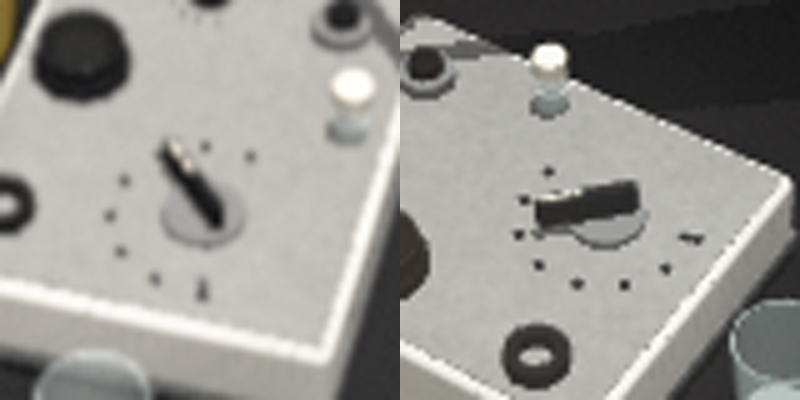

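View pics/w8.png

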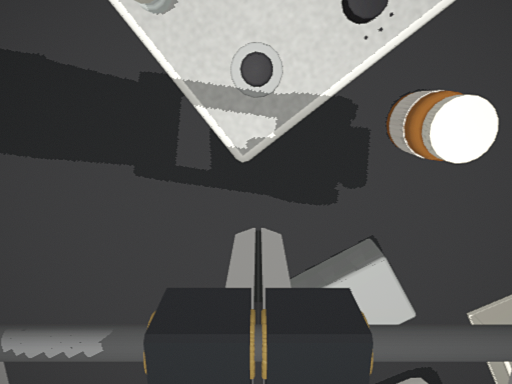

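View pics/dside.png

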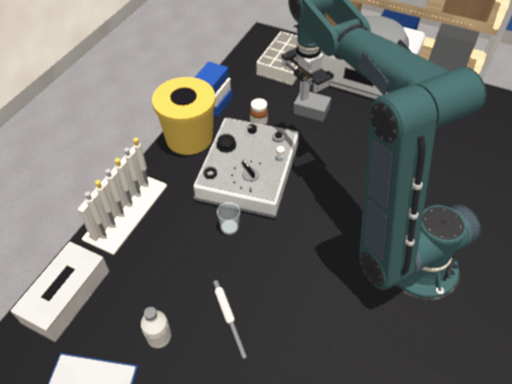

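Run:
```python
from h import *
for n,r in (('side',(110,225,190,305)),('scene',(140,245,160,290))):
    a,b=[np.load(n+k+'.npz')['pixels'][r[0]:r[1],r[2]:r[3]].mean(2) for k in '78']
    print(n,np.abs(a-b).mean(),cv2.phaseCorrelate(a,b))
p=proj(np.load('scene8.npz'),np.array([.5657,-.2221,.107])).astype(int)
print(p); a,b=[np.load('scene'+k+'.npz')['pixels'].mean(2)[p[1]-6:p[1]+7,p[0]-6:p[0]+7] for k in '78']; print(np.abs(a-b).max())
from bench import robot
print(robot.close_job())
```

```text
side 1.5744423440453685 ((0.054863535971875876, -0.06566613515990838), 0.9448051256543822)
scene 1.2375091575091575 ((0.5063732774671479, -0.10372277115305906), 0.9912966575968541)
[201 154]
93.0
the job is handed in; nothing more can be done
None
```

I turned the selector from speed 2 to speed 5 with the shut fingertips, pressed the start button and let it up, then handed the job in at about 15 s.

- **Selector:** before the button press, the two outside cameras put the bar at −45.1° and −46.2° in the mixer's frame; click 5 is −45°. After the press it looked unchanged, with the nose on dot 5. Wrist force, read only at the end of each move, was at most about 6 N while pushing.
- **Button:** I pressed until the tool stopped moving at z = 0.101 m, about 6 mm below the cap's resting height. The force was then rising to about 15 N, so it was at its stop. Afterwards the wrist view showed the cap clear of the fingers, but I had no direct reading that it came fully back up.
- **Mixer and bystanders:** pictures before and after the press showed a mixer shift of about 0.1 pixel in one view. The other view gave 0.5 pixel, perhaps 1–2 mm, well inside the 12 mm limit. Bystanders looked untouched by eye.
- **Check that disagreed:** a pixel comparison around the button gave one large difference (93 grey levels out of 255). It may be a small image shift or the gripper's shadow, but I did not resolve it before handing in.

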